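# Let the bench winch back to its threading mark

### The job

The orange-handled hand winch on the service bench must be let back so that a new line can be threaded. First flick its sprung pawl right off the ratchet wheel so that it stays off, then slowly ease the drum back by its crank until the crank arm points straight at the green mark, and let go of it there with the pawl still off. Do not work the blue-handled winch.

Things in the scene. Friction and masses are not known exactly. Their poses are not given: they have to be found in the camera images.
- orange_winch: Bench hand winch, drum upright, fixed: grey plate 215 x 190 x 8 mm, 88 mm drum, steel 12-tooth ratchet wheel on top (91 mm across, z 52 to 62 mm), yellow crank arm above it (top z 74 mm, 85 mm long). Orange crank grip and pawl tab; the other winch's are blue. Origin: on the drum axis at bench height; z up. The pawl is on the +x side, the crank works on the -x side.
- orange_drum (a joint): Drum angle, rad: 0 with the crank arm pointing at the green mark, wound on 0.95 to 1.4 at the start; letting back (clockwise from above) lowers it. The pawl, when on, lets it back one tooth (0.52) at most. With the pawl off a 0.25 N m drag brake (3 to 4 N at the grip) keeps it where it is left. No stop at 0 (stops at -0.5 and 2.0). Slowly means under 4 rad/s, 0.3 m/s at the grip.
- orange_grip (a point): Middle of the top end of the orange crank grip: an upright sleeve 22 mm in diameter and 42 mm tall that spins freely on its pin, on the crank arm 75 mm from the drum axis; its top is 117 mm and its foot 75 mm above the bench. It can be held or pushed without turning the gripper.
- orange_mark (a point): Centre of the top of the green mark: a fixed upright green block 22 x 12 mm on the base plate, 106 mm from the drum axis, top 68 mm above the bench, just outside the end of the crank arm and below it.
- orange_pawl (a joint): Pawl angle in rad: 0 fully in the teeth, up to 0.15 when lying on a tooth, 0.7 fully off. An over-centre spring holds it in the teeth below 0.35 and flips it off, where it stays, above 0.35; about 3.5 N at the tab.
- orange_tab (a point): Top centre of the orange pawl tab: upright pin, 16 mm diameter, z 62 to 110 mm, on the brass pawl lever (top z 62, pivot top z 66 mm). Upright pivot at x +54, y -50 mm in the winch's frame; the tab is 48 mm from it, straight out along the winch's +x when on. Push it towards the winch's -y (clockwise from above) to take the pawl off: it goes 31 mm that way and 11 mm towards -x.
- blue_grip (a point): Middle of the top end of the blue crank grip of the other winch, which is like the orange one in every size. To be left alone.
- blue_pawl (a joint): Pawl angle of the blue winch, measured as for the orange one. To be left in its teeth.

How it is judged:
On the way, in this order (a step that is already met when the one before it is completed fails the run):
1. the orange winch's pawl is flicked off and stays off, with the drum not yet let back to the mark (value of joint orange_pawl above 0.55 rad and value of joint orange_drum above 0.25 rad), for 0.2 s.
2. the crank arm points at the green mark with the pawl off (value of joint orange_pawl above 0.55 rad and value of joint orange_drum between -0.19 and 0.19 rad), for 0.2 s.
At the end, for the whole second after the job is handed in: The orange winch's crank arm points at the green mark within 0.19 rad (11 degrees), its drum is at rest and its pawl is off (angle above 0.55 rad) (all of step 2 and velocity of joint orange_drum between -0.05 and 0.05 rad/s); the robot touches nothing.
It fails at once if the orange drum is let back at more than 4 rad/s instead of eased (velocity of joint orange_drum below -4 rad/s).
It fails at once if the blue winch's crank is moved by more than 20 mm (distance of blue_grip from where it was at the start of the episode above 0.02 m).
It fails at once if the blue winch's pawl is taken off (value of joint blue_pawl above 0.4 rad).
It also fails if it takes over 51 s, if anything falls off the work surface, if the arm or the gripper's body presses on something with over 40 N, if the wrist force passes 120 N, or if a joint passes its speed limit or range.

### The arm

A 6-joint arm with a two-finger parallel gripper is mounted at the origin on the work surface. World frame = base frame: x ahead of the robot, y to its left, z up, the work surface at z = 0. Lengths are in m, angles in rad, forces in N, time in s.
With the tool pointing down it reaches from about 0.3 to 0.875 m from the base axis. Payload 6.4 kg.
Tool frame: the origin (TCP) lies on the centre line of the jaws, within the pads' length; the fingertips stand 14 mm ahead of it and the grasp point (between the pads) lies 5 mm behind it; z points along the fingers, y is the direction in which the jaws open and shut (so a half turn about z gives the same grasp; the last joint's range is limited). The gripper opens to 85 mm and grips with 20 to 120 N. Pads are 22 mm wide; open, the fingers measure 114 mm over their backs; the gripper's body (76 mm by 85 mm) begins 54 mm behind the grasp point. The pads swing forward as they close: fully open they stand 13 mm farther back than shut.
Start: joints at [-0.206, 0.181, 1.607, -0, 1.354, -0.206], TCP at [0.575, 0, 0.245] pointing down, gripper open.
Joint ranges: [-2.99, 2.99], [-0.89, 2.07], [0.3, 2.58], [-1.14, 4.28], [0, 2.63], [-3.12, 3.12]. Speed limits (rad/s): [2.57, 2.57, 3.01, 3.14, 3.14, 3.14].

### API

Orientations are given as a unit quaternion [w, x, y, z].
In Python, from bench import * gives the robot as it stands.
- The arm moves only by the tool servo_tool, never from a script. Its argument "plan" is a list that holds one entry, the list of rows, each a list of 5 numbers: the shift along the world's x, y, z in m, then the turn about the world's z in rad, then the gripper command: -1 is shut, 1 is fully open, values between are in proportion. In form: [[[tx, ty, tz, roll, claw], ...]]. A call has 1 to 8 rows; each row shifts and turns the commanded pose from where the row before left it; what a row does not reach is not made up. A row lasts 1/10 s, in which the tool goes at most 50 mm and 8.59 degrees, less where a joint would pass 70% of its speed; a pose out of reach is approached as far as the arm can. A call with a gripper value outside its range is refused whole. The fingers move at their own pace and stop on an object; the grip force is fixed at half the most. Time passes only in rows, so rows that do not move let the fingers close. It gives the time, the measured TCP pose, the force and the opening at its end, in the units of the state.
- get_obs(): the state, without advancing time (a new reading comes with each control period).
- camera(name): name is "scene" or "side" or "wrist"; returns a dict with "img" (384x512x3 uint8, blue, green, red), "camera_matrix" (3x3 intrinsics, pixels), "rvec" (rotation vector, rad) and "tvec" (3), from world to camera coordinates, as OpenCV has them. Camera axes: x right, y down, z forward; pixel columns grow to the right and rows downward; lengths in m; the calibration is good to about 2 mm. The wrist camera is an equidistant fisheye: a pixel r from the principal point sees the ray r / f radians off the axis. A picture is of the moment at which its call begins. There is no depth.
- hand_in(): hands the job in, once; it reports no verdict.
Trained networks look in a picture, given as the dict that the camera call returned (one of the last four; its "shot" number tells which), for a name from the list of things; names that differ only in an ending like _2 or _b are one class to them, and where a whole thing is asked for, a point or a joint stands for the part that bears it (a point fixed in the world has none). Each returns a list of dicts, best first, with "conf" (0 to 1); they miss things now and then, are a little off and sometimes report something else, mostly with a low value. They report only what shows in the picture. A call takes as long as a camera call.
- trace(picture, thing): "mask" (384x512 bool, what is visible of it) and "rect" ([left, top, right, bottom] as shares, 0 to 1, of the picture: columns of its width, rows of its height, round what is visible of it).
- pinpoint(picture, thing): "centre" ([row, column] as shares, 0 to 1, of the picture: columns of its width, rows of its height: a listed point, or the origin of a listed thing).
The state is a dict: "time_s": time; "q": joint angles; "dq": joint speeds; "joint_efforts": joint torques, N m; "eef_pos": TCP position; "eef_rot": TCP orientation; "wrist_force": force on the tool from outside, world axes, zero at the start; "torque": the same for the moment, N m; "opening": opening from 0.0 (shut) to 1.0 (fully open).
Only numpy, scipy, OpenCV 4.12 (cv2) and the standard library are available. Lean on these libraries where they do the work, as an engineer would, in place of code of your own. Each camera call takes 0.05 s, during which the arm holds its last target.

## Working session

There is one attempt and no reset: what is moved stays moved. The work goes in short steps, Python scripts to look and compute and a tool call to move; the robot and the scene stay as the last step left them, time stands still between calls to the robot, and variables do not carry over. Pictures are saved under pics/ and viewed, and the job is handed in when it is done.

Besides the shell and the picture viewer there is one more tool, called after ">>>" as name([rows], argument=value, ...), one row to a line, values as JSON. servo_tool: Moves the arm, as the interface text tells. Its arguments: {"type":"object","properties":{"plan":{"type":"array"}},"required":["plan"]}

```bash
mkdir -p pics
cat > h.py <<'E'
from bench import *
import numpy as np, cv2
def ray(c,px):
    K=np.array(c["camera_matrix"],float);R,_=cv2.Rodrigues(np.array(c["rvec"],float));t=np.array(c["tvec"],float).ravel()
    p=cv2.undistortPoints(np.array([[px]],float),K,None)[0,0]
    d=R.T@np.array([p[0],p[1],1]);o=-R.T@t
    return o,d
def atz(c,px,z):
    o,d=ray(c,px);return o+d*(z-o[2])/d[2]
def tri(r1,r2):
    (a,d),(b,e)=r1,r2
    d=d/np.linalg.norm(d);e=e/np.linalg.norm(e)
    s=np.linalg.lstsq(np.stack([d,-e],1),b-a,rcond=None)[0]
    p,q=a+d*s[0],b+e*s[1];return (p+q)/2,np.linalg.norm(p-q)
Z=dict(orange_grip=.117,orange_tab=.110,orange_mark=.068,orange_winch=0.,blue_grip=.117)
E
python3 - <<'E'
from h import *
P={}
for n in("scene","side"):
    c=camera(n);cv2.imwrite(f"pics/{n}0.png",c["img"])
    for k in Z:
        r=pinpoint(c,k)
        for x in r[:2]:
            px=(x["centre"][1]*512,x["centre"][0]*384)
            print(n,k,round(x["conf"],2),np.round(px,1),np.round(atz(c,px,Z[k]),4))
        if r: P[n,k]=ray(c,(r[0]["centre"][1]*512,r[0]["centre"][0]*384))
for k in Z:
    if ("scene",k) in P and ("side",k) in P: print(k,*tri(P["scene",k],P["side",k]))
o=get_obs();print(o["time_s"],o["eef_pos"],o["eef_rot"],o["wrist_force"])
E
```

```text
scene orange_grip 0.43 [170.8 147.3] [ 0.4518 -0.2846  0.117 ]
scene orange_tab 0.85 [138.5 179.8] [ 0.6121 -0.2641  0.11  ]
scene orange_tab 0.39 [170.  149.9] [ 0.455  -0.2862  0.11  ]
scene orange_mark 0.56 [212.7 166.5] [ 0.422 -0.171  0.068]
scene orange_mark 0.4 [170.7 149.2] [ 0.3912 -0.3388  0.068 ]
scene orange_winch 0.68 [137.1 181.2] [ 0.4969 -0.3939  0.    ]
scene orange_winch 0.61 [181.4 199.2] [ 0.5143 -0.2213  0.    ]
scene blue_grip 0.55 [320. 191.] [0.4749 0.1577 0.117 ]
scene blue_grip 0.42 [181.7 201.9] [ 0.6488 -0.1065  0.117 ]
side orange_grip 0.41 [323.1 131.6] [ 0.4528 -0.2719  0.117 ]
side orange_mark 0.9 [328.6 172.7] [ 0.4057 -0.1689  0.068 ]
side orange_winch 0.65 [296.4 172.8] [ 0.505 -0.216  0.   ]
side blue_grip 0.47 [263.3 248. ] [0.4594 0.16   0.117 ]
orange_grip [ 0.45393513 -0.28075882  0.11530294] 0.007531703059963985
orange_mark [ 0.40782772 -0.18085418  0.05765655] 0.00017077037412634914
orange_winch [ 0.52581653 -0.32221049 -0.01622128] 0.11712578277238625
blue_grip [0.46211013 0.15367086 0.10805515] 0.0006890858587023513
0.6 [ 5.75007329e-01 -4.82960198e-06  2.45292447e-01] [-2.81093545e-06  7.07123778e-01  7.07089784e-01 -1.63012303e-05] [ 0.08857651 -0.02154022  0.59728925]
```

View pics/scene0.png

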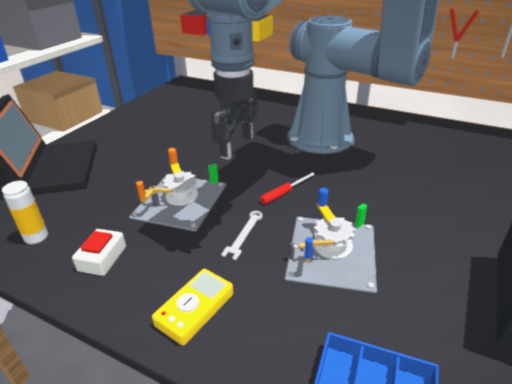

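View pics/side0.png

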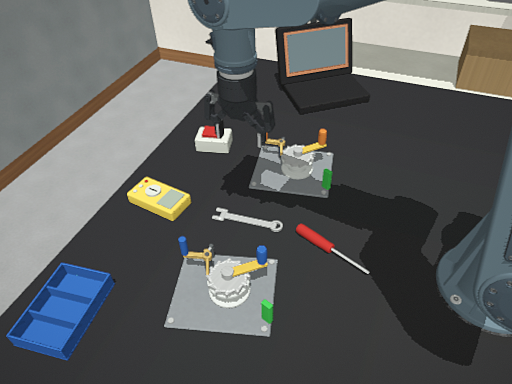

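The orange winch is at about (180,195) in scene, with its tab at (140,185), grip at (172,152) and mark at (213,168). In side view the gripper hides the tab, at about (266,130). I'll zoom in and fit the winch pose.

Run:
```python
import cv2
a=cv2.imread("pics/scene0.png")[140:240,120:240];b=cv2.imread("pics/side0.png")[115:205,240:345]
cv2.imwrite("pics/z1.png",cv2.resize(a,None,fx=6,fy=6,interpolation=cv2.INTER_CUBIC)[:600])
cv2.imwrite("pics/z2.png",cv2.resize(b,None,fx=6,fy=6,interpolation=cv2.INTER_CUBIC))
```

```text
(no output)
```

View pics/z1.png

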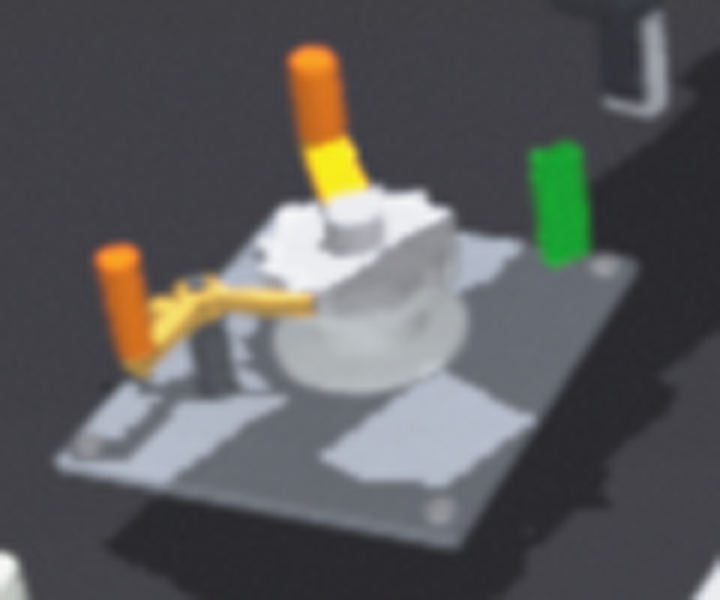

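View pics/z2.png

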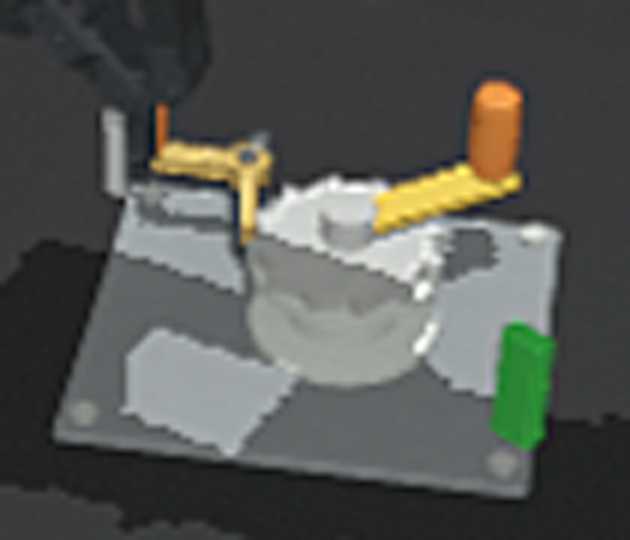

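```bash
cat > fit.py <<'E'
from h import *
from scipy.optimize import least_squares
obs=[("scene","grip",171.8,149.2),("scene","tab",139.5,182),("scene","mark",212.7,165),("scene","piv",153.3,187.2),
("side","grip",322.8,130.3),("side","mark",327.8,170.3),("side","piv",281.7,140.8)]
C={n:camera(n) for n in("scene","side")}
def pts(p):
    x,y,w,phi,th=p
    def W(a,b,z): return np.array([x+np.cos(w)*a-np.sin(w)*b,y+np.sin(w)*a+np.cos(w)*b,z])
    return dict(o=W(0,0,0),grip=W(.075*np.cos(phi+th),.075*np.sin(phi+th),.117),tab=W(.102,-.05,.11),mark=W(.106*np.cos(phi),.106*np.sin(phi),.068),piv=W(.054,-.05,.066),taboff=W(.102-.011,-.081,.11))
def proj(n,P):
    c=C[n];return cv2.projectPoints(P.reshape(1,3),np.array(c["rvec"],float),np.array(c["tvec"],float),np.array(c["camera_matrix"],float),None)[0].ravel()
def res(p):
    q=pts(p);return np.concatenate([proj(n,q[k])-[u,v] for n,k,u,v in obs])
best=None
for w in np.arange(-3,3.1,.7):
  for phi in (2,3,4):
    r=least_squares(res,[.5,-.22,w,phi,-1.2 if 0 else 1.2],loss="soft_l1")
    if best is None or r.cost<best.cost:best=r
if __name__=="__main__":
    print(best.cost,best.x);print(np.round(res(best.x).reshape(-1,2),1))
    for k,v in pts(best.x).items():print(k,np.round(v,4))
    for n in C:
        for u,v in {"scene":[(129.5,216.7),(196.7,231.3),(226.2,184.2)],"side":[(249.7,187.5),(328,196.7),(333.3,153.8)]}[n]:print(n,np.round(atz(C[n],(u,v),.008),4))
E
python3 fit.py
```

```text
2.3269220678618208 [ 0.50766306 -0.22167822  0.15685226  2.55489409  1.25518465]
[[ 0.2 -0.5]
 [ 0.7 -0.5]
 [ 0.  -0.8]
 [-0.2 -1.4]
 [-0.6  0. ]
 [-0.5 -0.1]
 [-0.7 -0.8]]
o [ 0.5077 -0.2217  0.    ]
grip [ 0.4568 -0.2768  0.117 ]
tab [ 0.6162 -0.2551  0.11  ]
mark [ 0.4113 -0.1775  0.068 ]
piv [ 0.5688 -0.2626  0.066 ]
taboff [ 0.6102 -0.2875  0.11  ]
scene [ 0.6447 -0.29    0.008 ]
scene [ 0.6169 -0.1007  0.008 ]
scene [ 0.4066 -0.1404  0.008 ]
side [ 0.6022 -0.105   0.008 ]
side [ 0.3948 -0.1439  0.008 ]
side [ 0.4269 -0.3265  0.008 ]
```

>>> servo_tool([
  [[0.007,-0.041,0,0,-1],[0.007,-0.041,0,0,-1],[0.007,-0.041,0,0,-1],[0.007,-0.041,0,0,-1],[0.007,-0.041,0,0,-1],[0,0,-0.03,0,-1],[0,0,-0.03,0,-1],[0,0,-0.03,0,-1]],
])

```text
time_s: 1.5
eef_pos: [0.61, -0.2057, 0.1543]
eef_rot: [0.0, 0.707, 0.707, 0.0]
wrist_force: [0.1, 0.6, -0.1]
opening: -0.0
```

Run:
```python
from h import *
o=get_obs();print(o["time_s"],o["eef_pos"],o["opening"],o["wrist_force"])
for n in("scene","wrist"):
    c=camera(n);cv2.imwrite(f"pics/{n}1.png",c["img"])
a=cv2.imread("pics/scene1.png")[100:240,100:260]
cv2.imwrite("pics/z3.png",np.hstack([cv2.resize(a,(400,350)),cv2.resize(cv2.imread("pics/wrist1.png"),(400,350))]))
```

```text
1.5 [ 0.60997666 -0.20570755  0.15431733] -0.00013754723739253265 [ 0.09212081  0.57556466 -0.08449385]
```

View pics/z3.png

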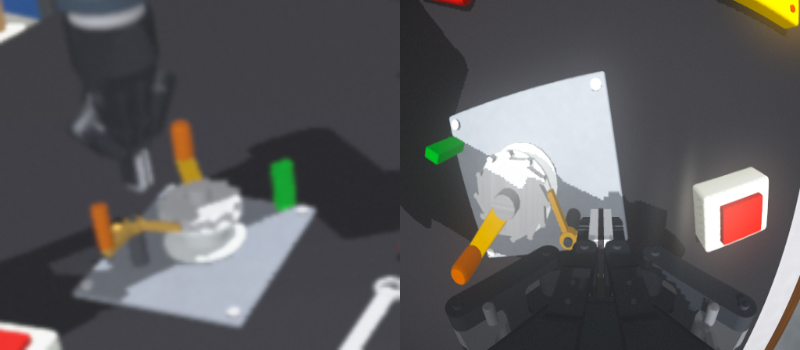

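The closed fingertips hang above and to the +y side of the tab, at scene-crop (140,190) against the tab at (100,205). Next I descend, then push towards -y.

>>> servo_tool([
  [[0.002,0,-0.03,0,-1],[0.001,0,-0.03,0,-1],[0,-0.012,0,0,-1],[0,-0.012,0,0,-1],[0,-0.01,0,0,-1],[0,-0.01,0,0,-1],[0,-0.01,0,0,-1],[0,-0.01,0,0,-1]],
])

```text
time_s: 2.4
eef_pos: [0.6132, -0.2686, 0.0962]
eef_rot: [-0.001, 0.707, 0.707, 0.001]
wrist_force: [1.9, 33.9, 15.8]
opening: -0.003
```

Run:
```python
from h import *
a=[]
for n in("scene","side"):
    c=camera(n);cv2.imwrite(f"pics/{n}2.png",c["img"]);a.append(c["img"])
cv2.imwrite("pics/z4.png",np.hstack([cv2.resize(a[0][120:240,110:240],None,fx=3,fy=3),cv2.resize(a[1][90:210,230:360],None,fx=3,fy=3)]))
```

```text
(no output)
```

View pics/z4.png

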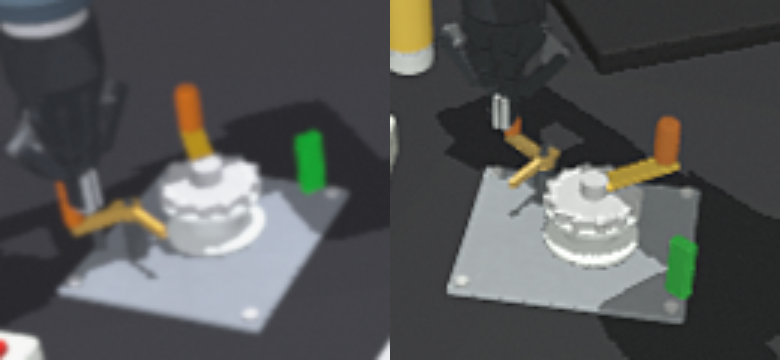

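Both views show the pawl nose swung clear of the wheel, and the 34 N push means it is against its off stop. I back away, rise, and go to the crank grip.

>>> servo_tool([
  [[0,0.02,0,0,-1],[0,0.01,0.04,0,-1],[0,0,0.04,0,0.2],[-0.039,-0.01,0,0,0.2],[-0.039,-0.01,0,0,0.2],[-0.039,-0.01,0,0,0.2],[-0.039,-0.008,0,0,0.2],[0,0,0,0,0.2]],
])

```text
time_s: 3.3
eef_pos: [0.453, -0.2769, 0.1747]
eef_rot: [-0.001, 0.708, 0.706, -0.001]
wrist_force: [-0.2, 0.5, -0.5]
opening: 0.599
```

Run:
```python
from h import *
a=[]
for n in("scene","side","wrist"):
    c=camera(n);cv2.imwrite(f"pics/{n}3.png",c["img"]);a.append(c["img"])
cv2.imwrite("pics/z5.png",np.hstack([cv2.resize(a[0][120:240,110:240],(390,360)),cv2.resize(a[1][90:210,230:360],(390,360))]))
for n,b in(("scene",a[0]),("side",a[1])):
    pass
```

```text
(no output)
```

View pics/z5.png

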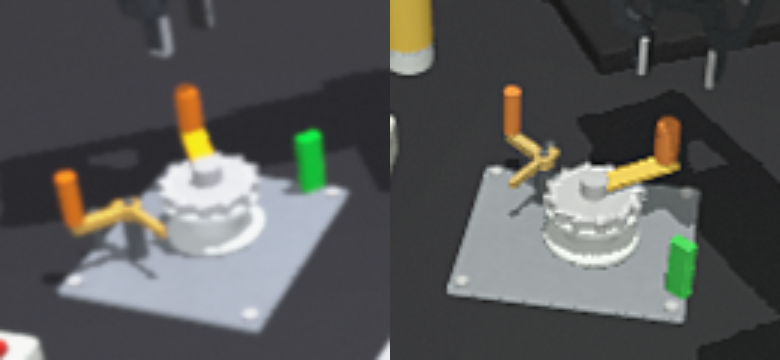

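View pics/wrist3.png

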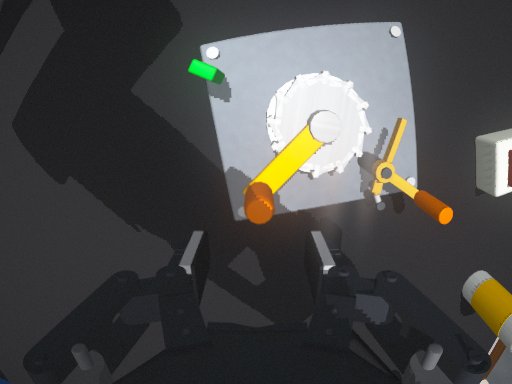

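The pawl stays off with nothing touching it. In the wrist picture the grip, at column 260, is centred between the jaws at about 192 and 322. A quick fisheye check of its position comes next.

Run:
```python
from h import *
c=camera("wrist");K=np.array(c["camera_matrix"],float);R,_=cv2.Rodrigues(np.array(c["rvec"],float));t=np.array(c["tvec"],float).ravel()
def f(px,z):
    p=cv2.fisheye.undistortPoints(np.array([[px]],float),K,np.zeros(4))[0,0]
    d=R.T@np.array([*p,1]);o=-R.T@t;return np.round(o+d*(z-o[2])/d[2],4)
print("grip",f((260,208),.117),"mark",f((205,70),.068),"tab",f((444,214),.11))
for k in("orange_grip","orange_mark","orange_tab"):
    for r in pinpoint(c,k)[:1]:
        px=(r["centre"][1]*512,r["centre"][0]*384);print(k,r["conf"],px,f(px,Z[k]))
```

```text
grip [ 0.4606 -0.2753  0.117 ] mark [ 0.4176 -0.179   0.068 ] tab [ 0.6129 -0.2857  0.11  ]
orange_grip 0.69 (257.3824, 211.81439999999998) [ 0.4588 -0.2781  0.117 ]
orange_mark 0.83 (201.216, 69.312) [ 0.4146 -0.1783  0.068 ]
orange_tab 0.86 (444.5184, 216.0) [ 0.6139 -0.2875  0.11  ]
```

>>> servo_tool([
  [[0.005,0,-0.02,0,0.2],[0,0,-0.03,0,0.2],[0,0,-0.026,0,0.2],[0,0,0,0,0.0],[0,0,0,0,-0.3],[0,0,0,0,-0.6],[0,0,0,0,-1],[0,0,0,0,-1]],
])

```text
time_s: 4.45
eef_pos: [0.4621, -0.2774, 0.1002]
eef_rot: [0.0, 0.707, 0.707, -0.0]
wrist_force: [-4.5, 0.1, 0.6]
opening: 0.238
```

```bash
python3 -c "
import numpy as np
a=np.linspace(3.967,2.712,17);p=.075*np.c_[np.cos(a),np.sin(a)]
print(np.round(np.diff(p,axis=0),4).tolist())"
```

```text
[[-0.0042, 0.0042], [-0.0038, 0.0045], [-0.0035, 0.0048], [-0.0031, 0.005], [-0.0027, 0.0052], [-0.0023, 0.0054], [-0.0018, 0.0056], [-0.0014, 0.0057], [-0.0009, 0.0058], [-0.0005, 0.0059], [-0.0, 0.0059], [0.0005, 0.0059], [0.0009, 0.0058], [0.0014, 0.0057], [0.0018, 0.0056], [0.0022, 0.0054]]
```

>>> servo_tool([
  [[-0.004,0.004,0,0,-1],[-0.004,0.0045,0,0,-1],[-0.0035,0.005,0,0,-1],[-0.003,0.005,0,0,-1],[-0.0025,0.005,0,0,-1],[-0.0025,0.0055,0,0,-1],[-0.002,0.0055,0,0,-1],[-0.0015,0.0055,0,0,-1]],
])

```text
time_s: 5.25
eef_pos: [0.4375, -0.2387, 0.1002]
eef_rot: [0.0, 0.707, 0.707, -0.002]
wrist_force: [-11.8, -7.4, 3.6]
opening: 0.237
```

>>> servo_tool([
  [[-0.002,0.0058,0,0,-1],[-0.0015,0.006,0,0,-1],[-0.0005,0.006,0,0,-1],[0.0005,0.006,0,0,-1],[0.001,0.006,0,0,-1],[0.0015,0.0055,0,0,-1],[0.002,0.0055,0,0,-1],[0,0,0,0,-1]],
])

```text
time_s: 6.05
eef_pos: [0.4388, -0.1953, 0.1001]
eef_rot: [-0.001, 0.707, 0.707, -0.001]
wrist_force: [-9.6, 2.6, 9.4]
opening: 0.235
```

Run:
```python
from h import *
a=[]
for n in("scene","side","wrist"):
    c=camera(n);cv2.imwrite(f"pics/{n}6.png",c["img"]);a.append(c["img"])
cv2.imwrite("pics/z6.png",np.hstack([cv2.resize(a[0][120:240,110:240],(390,360)),cv2.resize(a[1][90:210,230:360],(390,360))]))
```

```text
(no output)
```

View pics/z6.png

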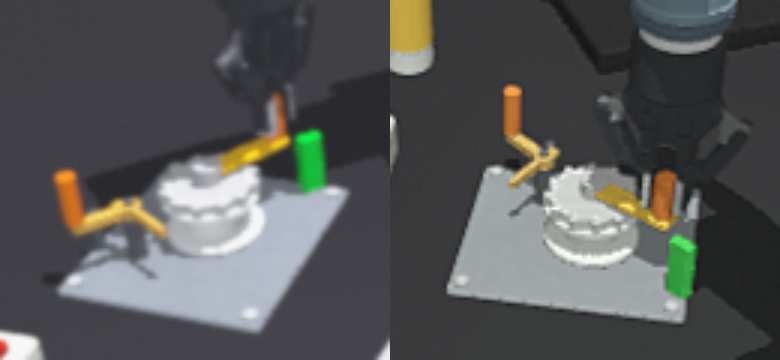

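View pics/wrist6.png

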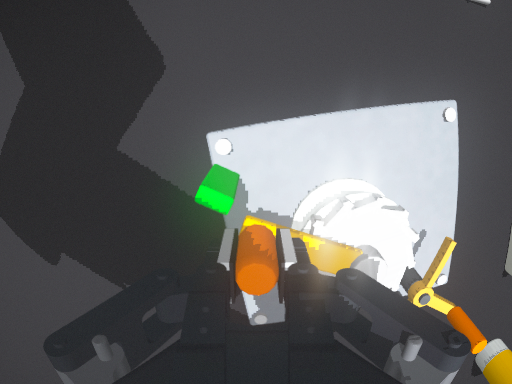

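```bash
cat > chk.py <<'E'
from fit import *
p=best.x.copy()
a=cv2.resize(C["side"]["img"][130:200,290:350],None,fx=8,fy=8,interpolation=cv2.INTER_CUBIC)
b=cv2.resize(C["scene"]["img"][140:210,165:225],None,fx=8,fy=8,interpolation=cv2.INTER_CUBIC)
x,y,w,phi,_=p
for im,n,off in((a,"side",(290,130)),(b,"scene",(165,140))):
    for th,col in((0,(255,0,0)),(.15,(255,0,255)),(-.15,(255,255,0))):
        A=w+phi+th
        P=[np.array([x+r*np.cos(A),y+r*np.sin(A),z]) for r,z in((.0,.074),(.085,.074),(.075,.075),(.075,.117))]
        q=[tuple(int(v) for v in (proj(n,k)-off+.5)*8) for k in P]
        cv2.line(im,q[0],q[1],col,1);cv2.line(im,q[2],q[3],col,1)
import sys
cv2.imwrite(sys.argv[1],cv2.resize(np.hstack([a,b]),(800,466)))
E
python3 chk.py pics/z7.png
```

```text
(no output)
```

View pics/z7.png

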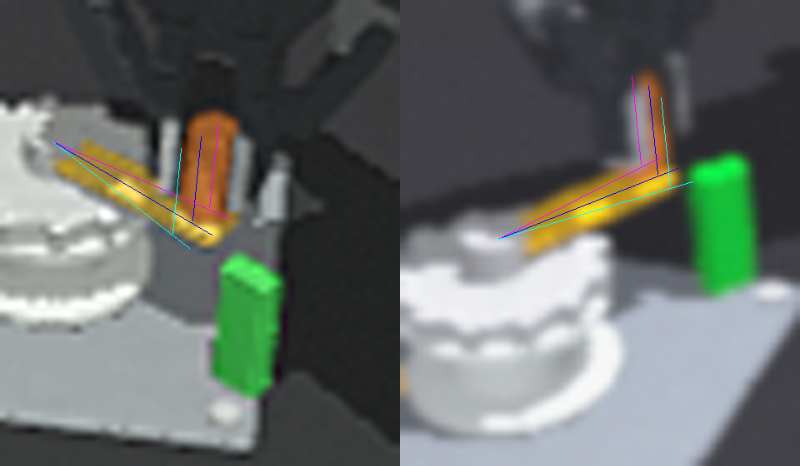

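The arm overlays say about +0.03 to +0.07 rad remains, so one small nudge, then release.

>>> servo_tool([
  [[0,0.0015,0,0,-1],[0,0.0015,0,0,-1],[0,0,0,0,-1],[0,0,0,0,-0.2],[0,0,0,0,0.2],[0,0,0,0,0.2],[0,0,0.02,0,0.2],[0,0,0.03,0,0.2]],
])

```text
time_s: 7.1
eef_pos: [0.439, -0.1922, 0.1484]
eef_rot: [-0.002, 0.707, 0.707, -0.0]
wrist_force: [1.0, -0.4, -0.2]
opening: 0.599
```

>>> servo_tool([
  [[0,0,0.04,0,0.2],[0,0,0.04,0,0.2],[0,0,0.03,0,0.2],[0,0,0,0,0.2],[0,0,0,0,0.2]],
])

```text
time_s: 7.6
eef_pos: [0.4404, -0.1933, 0.2599]
eef_rot: [0.001, 0.707, 0.707, 0.0]
wrist_force: [0.3, -0.3, 0.2]
opening: 0.6
```

```bash
python3 chk.py pics/z8.png
python3 - <<'E'
from h import *
c=camera("wrist");cv2.imwrite("pics/wrist8.png",c["img"]);o=get_obs();print(o["time_s"],o["wrist_force"],o["eef_pos"])
c=camera("scene");cv2.imwrite("pics/scene8.png",c["img"])
E
```

```text
7.75 [ 0.20300425 -0.50545318 -0.21104952] [ 0.43933996 -0.1926006   0.25767556]
```

View pics/z8.png

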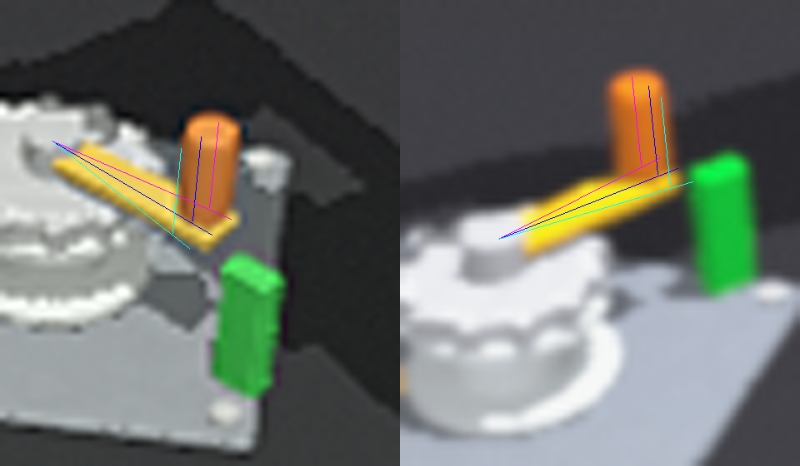

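View pics/wrist8.png

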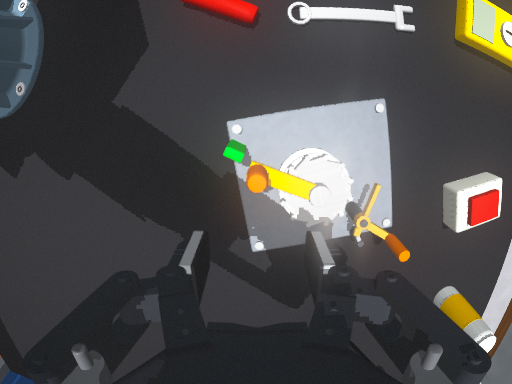

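View pics/scene8.png

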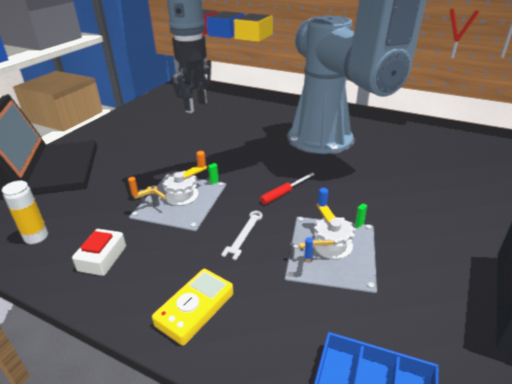

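The pawl is still off and the blue winch looks unchanged. But the arm seems to sit about +0.1 rad short of the mark, so I measure it with a joint fit.

Run:
```python
import fit; from fit import *
o2=[("scene",200.2,151.2),("side",321.3,147.8)]
def r2(p):
    a=res(p[:5]);q=pts(np.r_[p[:4],p[5]])["grip"]
    return np.r_[a,np.concatenate([proj(n,q)-[u,v] for n,u,v in o2])]
s=least_squares(r2,np.r_[best.x,0.],loss="soft_l1");print(s.cost,s.x,np.round(r2(s.x).reshape(-1,2),1).tolist())
J=s.jac;print(np.sqrt(np.diag(np.linalg.inv(J.T@J))))
c=camera("wrist");K=np.array(c["camera_matrix"],float);R,_=cv2.Rodrigues(np.array(c["rvec"],float));t=np.array(c["tvec"],float).ravel()
def f(px,z):
    p=cv2.fisheye.undistortPoints(np.array([[px]],float),K,np.zeros(4))[0,0]
    d=R.T@np.array([*p,1]);o=-R.T@t;return o+d*(z-o[2])/d[2]
for k in("orange_grip","orange_mark","orange_tab","orange_winch"):
    for r in pinpoint(c,k)[:1]:
        px=(r["centre"][1]*512,r["centre"][0]*384);print(k,r["conf"],np.round(px,1),f(px,Z.get(k)).round(4))
cv2.imwrite("pics/z9.png",cv2.resize(c["img"][90:280,210:430],None,fx=3.5,fy=3.1,interpolation=cv2.INTER_CUBIC))
```

```text
2.675243132580529 [ 0.50787034 -0.22169959  0.15690088  2.55505569  1.2527525   0.11139618] [[0.2, -0.5], [0.7, -0.5], [-0.0, -0.8], [-0.3, -1.4], [-0.7, 0.0], [-0.5, -0.1], [-0.7, -0.8], [-0.3, 0.2], [0.3, 0.7]]
[0.00165045 0.00312311 0.04758555 0.07885871 0.04615075 0.04878259]
orange_grip 0.65 [256.9 186.6] [ 0.4404 -0.2006  0.117 ]
orange_mark 0.83 [233.8 153.7] [ 0.415  -0.1779  0.068 ]
orange_tab 0.75 [403.1 255.9] [ 0.6125 -0.2875  0.11  ]
orange_winch 0.57 [308.7 179.1] [ 0.511  -0.2252  0.    ]
```

View pics/z9.png

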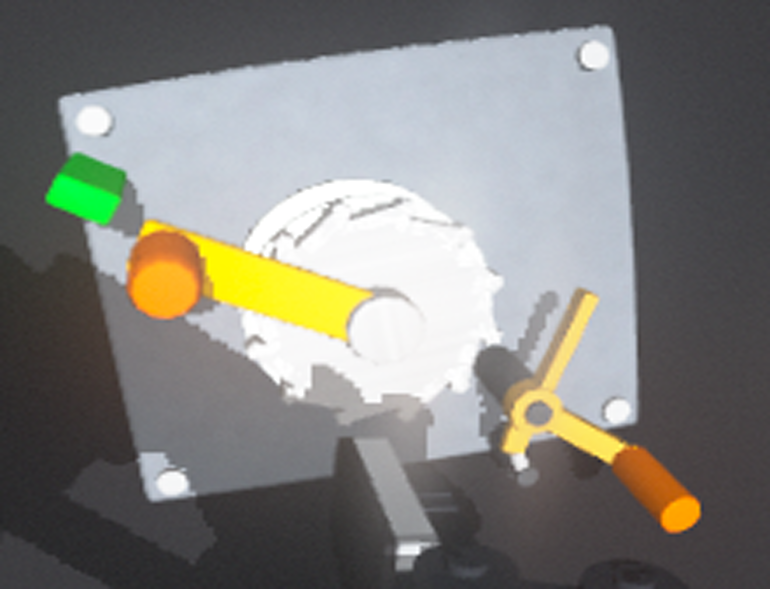

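The fit and the wrist picture agree that the grip is at about (0.440, -0.199), or +0.11 rad. That's inside tolerance but off centre, so I re-grip and ease it about 8 mm further.

>>> servo_tool([
  [[0,-0.006,-0.04,0,0.2],[0,0,-0.04,0,0.2],[0,0,-0.04,0,0.2],[0,0,-0.039,0,0.2],[0,0,0,0,-0.2],[0,0,0,0,-0.6],[0,0,0,0,-1],[0,0,0,0,-1]],
])

```text
time_s: 8.95
eef_pos: [0.4396, -0.1991, 0.1011]
eef_rot: [-0.0, 0.707, 0.707, -0.0]
wrist_force: [-4.3, 1.0, -7.7]
opening: 0.231
```

>>> servo_tool([
  [[0.0005,0.002,0,0,-1],[0.001,0.002,0,0,-1],[0.001,0.002,0,0,-1],[0.001,0.002,0,0,-1],[0,0.001,0,0,-1],[0,0,0,0,-1],[0,0,0,0,-0.2],[0,0,0,0,0.2]],
])

```text
time_s: 9.75
eef_pos: [0.4454, -0.1912, 0.1019]
eef_rot: [0.002, 0.707, 0.707, 0.001]
wrist_force: [0.6, 0.1, 1.1]
opening: 0.556
```

>>> servo_tool([
  [[0,0,0,0,0.2],[0,0,0.03,0,0.2],[0,0,0.04,0,0.2],[0,0,0.04,0,0.2],[0,0,0.04,0,0.2],[0,0,0,0,0.2],[0,0,0,0,0.2]],
])

```text
time_s: 10.45
eef_pos: [0.4445, -0.1907, 0.2519]
eef_rot: [0.002, 0.707, 0.707, 0.0]
wrist_force: [-0.2, 0.6, -0.7]
opening: 0.602
```

```bash
python3 chk.py pics/z10.png
python3 - <<'E'
from h import *
c=camera("wrist");o=get_obs();print(o["time_s"],o["wrist_force"],o["eef_pos"])
cv2.imwrite("pics/z11.png",cv2.resize(c["img"][90:280,210:430],None,fx=3.1,fy=3.1,interpolation=cv2.INTER_CUBIC))
E
```

```text
10.6 [-0.60676802 -0.18003079  0.09759659] [ 0.44297388 -0.18968739  0.2489737 ]
```

View pics/z10.png

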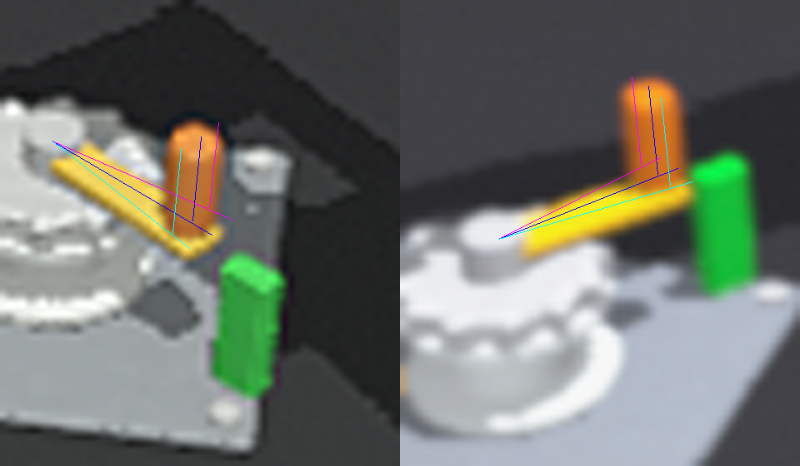

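View pics/z11.png

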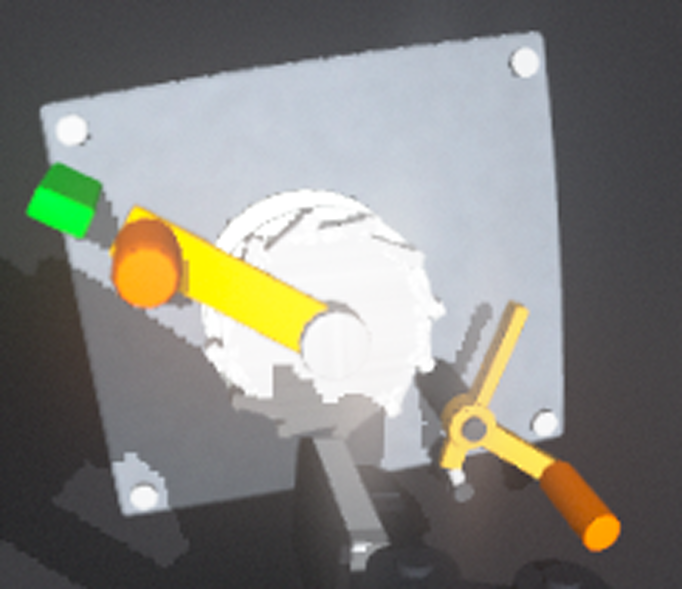

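The arm line now runs straight at the green mark: about 0 rad in scene and about -0.03 in side. In the wrist view, the line from the hub at (335,345) to the arm extends to the mark at (65,200). The pawl is off and the gripper is clear.

```bash
python3 -c "
from bench import *
print(hand_in())"
```

```text
the job is handed in; nothing more can be done
None
```

I flicked the orange pawl off with the closed fingertips, then gripped the crank and eased it back to the green mark at under 1 rad/s. I let go, lifted clear and handed the job in at about 10.6 s of the 51 s. The hand-in reports no verdict.

- **Crank angle:** My first release left the arm about 0.11 rad short. That was within the 0.19 rad tolerance, but I re-gripped and moved it on. The last pictures put it at about 0 rad (scene) and -0.03 rad (side), by eye against an overlay; the wrist view agreed. My fit gave angles an uncertainty of about 0.05 rad.
- **Pawl:** It was still fully off in the last picture. Before that, the wrist camera placed the tab within about 2 mm of its expected off position.
- **Contact and blue winch:** The gripper was about 13 cm clear above the grip at the end, with wrist force near zero. The blue winch was never approached and looked unchanged in the last full scene picture, taken before the re-grip.
- **Force:** The highest reading I saw was about 34 N sideways (37 N in all), from the fingertips pressing the pawl tab against its stop. I only saw the reading at the end of each move, so brief peaks could have been higher.

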